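# Index a shelf-pin drilling template on its pin and lock it down

### The arm

A 7-joint arm with a two-finger parallel gripper is mounted at the origin on a cart in front of the work surface, level with it; the furniture and walls round the work are solid. World frame = base frame: x ahead of the robot, y to its left, z up, the work surface at z = 0. Lengths are in m, angles in rad, forces in N, time in s.
With the tool pointing down it reaches from about 0.4 to 0.875 m from the base axis. Payload 19.3 kg.
Tool frame: the origin (TCP) lies midway between the tips of the shut fingers; the grasp point (between the pads) lies 19 mm behind it; z points along the fingers, y is the line along which they close (so a half turn about z gives the same grasp; the last joint's range is limited). The gripper opens to 85 mm and grips with 20 to 120 N. Pads are 22 mm wide; open, the fingers measure 114 mm over their backs; the gripper's body (76 mm by 85 mm) begins 54 mm behind the grasp point. The pads swing forward as they close: fully open they stand 13 mm farther back than shut.
Start: joints at [1.199, 0.521, -0.036, 1.599, 0.021, 1.021, -0.113], TCP at [0.186, -0.597, 0.231] pointing down, gripper open.
Joint ranges: [-2.91, 2.91], [-0.3, 2.13], [-1.5, 1.42], [0.17, 2.43], [-1.26, 4.41], [0.16, 1.93], [-2.52, 2.52]. Speed limits (rad/s): [1.89, 1.89, 2.39, 2.39, 3.01, 3.01, 3.01].

### API

Orientations are given as [roll, pitch, yaw] about the fixed x, y, z axes, in that order (R = Rz(yaw) Ry(pitch) Rx(roll)).
In Python, from workcell import telemetry, grab_frame, calibration, bot, outline_of, landmark_of gives the robot as it stands. The module is installed in compiled form; this text tells all that it offers.
- The arm moves only by the shell command python3 -m inch 'ROWS' [FORCE]. ROWS is JSON, a list of rows, each a list of 7 numbers: the shift along the tool's x, y, z in m, then the turn, a rotation vector about the tool's x, y, z in rad, then the closure, from 0 (fully open) to 1 (shut). A call has 1 to 5 rows; each row shifts and turns the commanded pose from where the row before left it, along the tool's axes as they then stand; what a row does not reach is not made up. A row lasts 1/10 s, in which the tool goes at most 50 mm and 8.59 degrees, less where a joint would pass 70% of its speed; a pose out of reach is approached as far as the arm can. A call is refused whole if a number of a shift passes 0.05 or a number of a turn 0.15, either way. A call with a gripper value outside its range is refused whole. The fingers move at their own pace and stop on an object; FORCE is the grip in N (left out, the last holds). Time passes only in rows, so rows that do not move let the fingers close. It gives the time, the measured TCP pose, the force, the opening and the grip force at its end, in the units of the state.
- telemetry.observe(): the state, without advancing time (a new reading comes with each control period).
- grab_frame(name): name is "side" or "top"; returns the picture (420x560x3 uint8, red, green, blue); there is no depth.
- calibration(name): a dict with "fovy" (degrees; the focal length in pixels is half the picture's height over the tangent of half this angle, whatever the lens; pixels are square), "cx", "cy" (the principal point, pixels), "dist" ([k1, k2, p1, p2, k3] as OpenCV has them; the pictures are not rectified), "pose" (4x4, takes a point from camera to world coordinates). Camera axes: x right, y down, z forward; pixel columns grow to the right and rows downward; lengths in m; the calibration is good to about 2 mm. A picture is of the moment at which its call begins. calibration takes no time and is no camera call.
- bot.job_done(): hands the job in; it is judged then, once.
Trained networks look in the newest picture that a camera, given by its name, has taken for a name from the list of things; names that differ only in an ending like _2 or _b are one class to them, and where a whole thing is asked for, a point or a joint stands for the part that bears it (a point fixed in the world has none). Each returns a list of dicts, best first, with "score" (0 to 1); they miss things now and then, are a little off and sometimes report something else, mostly with a low value. They report only what shows in the picture. A call takes as long as a camera call.
- outline_of(label, camera): "region" (420x560 bool, what is visible of it) and "rect" ([left, top, right, bottom] in pixels, round what is visible of it).
- landmark_of(label, camera): "xy" ([column, row] in pixels: a listed point, or the origin of a listed thing).
The state is a dict: "clock": time; "qpos": joint angles; "qd": joint speeds; "joint_efforts": joint torques, N m; "position": TCP position; "tool_rot": TCP orientation; "force": force on the tool from outside, world axes, zero at the start; "moment": the same for the moment, N m; "grip_width": finger opening in m; "finger_force": force on a finger pad.
Only numpy, scipy, OpenCV 4.12 (cv2) and the standard library are available. Lean on these libraries where they do the work, as an engineer would, in place of code of your own. Each camera call takes 0.05 s, during which the arm holds its last target. There are 200 camera calls.

### The job

Set up the next row of shelf-pin holes: lay the aluminium drilling template on the white cabinet panel with its long edge against the wooden fence and the red-ringed hole at its end over the brass indexing pin; slide it along the fence by feel until the pin drops into the hole and the template lies fully down and flat on the panel, straight along the fence. Then turn the wooden turn button on the fence square across the template's edge so that it holds it down. Work gently: the pin is only a slip fit, so never press or push the template hard against pin, panel, fence or button, and leave the other things on the bench where they are.

Things in the scene. Friction and masses are not known exactly. Their poses are not given: they have to be found in the camera images.
- jig: Drilling jig, screwed to the bench. Origin: centre of the underside of its plywood base (190 x 420 x 12 mm); x from the robot towards the fence, y along the fence, z up. On it a white cabinet panel, fixed, top at z = 30 mm, x -85 to 55, y -200 to 170 mm. A low cleat (top z = 28 mm) at its +y end. The jig with pin and button may take at most 35 N from the template.
- fence_face (a point): Top edge of the fence's face, jig x = 55, y = 85, z = 48 mm (axes as the jig's). The face is upright, looks to -x and runs along y. From y = -35 to 205 mm the fence stands 18 mm above the panel; from y = -205 to -35 mm only 6 mm, with the turn button on top. 30 mm wide.
- pin_line_mid (a point): Point on the panel's top, jig x = 13, y = -70, z = 30 mm (42 mm from the fence face). The fixed brass pin (9 mm diameter, 9 mm high, top 3 mm tapered to 4.4 mm) stands on this line along the jig's y, up to 15 mm to either side of this point: where exactly is not measured. Three flush drilled holes (dark dots) follow it towards -y.
- template_grip (a point): Point on the upright wooden grip of the loose template (0.35 kg): grip 42 mm (x), 14 mm thick (y), from 6 to 50 mm above the plate's underside; this point is its middle in x and y, 34 mm above the underside. Axes: z up, y along the plate, x towards its fence edge. Aluminium plate 110 (x) x 220 (y) x 6 mm, its centre at x = +27, y = -6 mm. In place, its axes point as the jig's.
- template_hole (a point): Centre of the template's index hole at the plate's underside: 11 mm through hole ringed in red, at x = +40, y = -80 mm from the grip's middle, 42 mm from the fence edge, 36 mm from the plate's end. Axes as the template's. The five small guide bushes (5 mm bores) in the same row do not admit the pin.
- template_far (a point): Point on the template's underside near its other end, on the line of holes, 174 mm from the index hole towards +y. Axes as the template's.
- turn_button (a joint): Angle (rad) of the wooden turn button about its screw at jig x = 70, y = -60 mm. Near 0: parked along the fence, pointing to -y; grows clockwise from above; 1.57: pointing to -x, across the template. Stops at -0.25 and 1.75, stays as left, takes about 2 N at the peg. Its underside is at z = 38 mm, 2 mm above a seated template; an unseated one is in its way.
- button_peg (a point): Middle of the upright finger peg on the turn button: 12 mm diameter, 24 mm high, from z = 48 to 72 mm in the jig, 34 mm from the button's screw. The button is 18 mm wide, 10 mm thick, its free end 45 mm from the screw.
- paint_tin: Bystander, to be left alone: small round paint tin, 77 mm across and high; origin at the centre of its underside.
- sealant: Bystander, to be left alone: upright red and white sealant cartridge, 50 mm across, 299 mm high; origin at the centre of its underside.
- keys: Bystander, to be left alone: flat bunch of keys, 101x122x8 mm; origin at the centre of its underside.
- organiser: Bystander, to be left alone: orange parts organiser with clear lid, 144x200x54 mm; origin at the centre of its underside.
- spray_can: Bystander, to be left alone: spray can, 67 mm across, 189 mm high; origin at the centre of its underside.
- glue_bottle: Bystander, to be left alone: white glue bottle with orange nozzle, 58 mm across, 158 mm high; origin at the centre of its underside.
- tape_measure: Bystander, to be left alone: red and black tape measure, 80x104x59 mm; origin at the centre of its underside.
- sanding_block: Bystander, to be left alone: brown sanding block, 40x68x28 mm; origin at the centre of its underside.
- pencil: Bystander, to be left alone: green pencil, 7x117x7 mm; origin at the centre of its underside.
- masking_tape: Bystander, to be left alone: roll of masking tape lying flat, 96 mm across, 25 mm high; origin at the centre of its underside.

How it is judged:
On the way, in this order (a step that is already met when the one before it is completed fails the run):
1. the template lies fully down on the panel with the pin in its index hole, straight along the fence (z of template_hole in the frame of jig between 0.0275 and 0.0325 m and z of template_far in the frame of jig between 0.0275 and 0.0325 m and x of template_hole in the frame of jig between 0.0105 and 0.0155 m and y of template_hole in the frame of jig between -0.089 and -0.051 m and angle between the y axis of template_grip and the y axis of jig, either way round below 0.03 rad), for 0.2 s.
2. the turn button is turned across the template (value of joint turn_button above 1.35 rad), for 0.2 s.
At the end, for the whole second after the job is handed in: The template is at rest, flat on the panel (index hole and far end within 2.5 mm of the panel's top), with its index hole over the pin (within 2.5 mm of the row line and inside the pin's stretch), straight along the fence within 0.03 rad, and the turn button stands across it (more than 1.35 rad) (all of step 1 and value of joint turn_button above 1.35 rad and linear speed of template below 0.01 m/s); the robot touches nothing.
It fails at once if the template is pressed or pushed against the jig (panel, pin, fence or turn button) with more than 35 N (contact force between template and jig above 35 N).
It fails at once if something else on the bench is moved by more than 30 mm (distance of any of paint_tin, sealant, keys, organiser, spray_can, glue_bottle, tape_measure, sanding_block, pencil, masking_tape from where it was at the start of the episode above 0.03 m).
It also fails if it takes over 61 s, if anything falls off the work surface, if the arm or the gripper's body presses on something with over 40 N, if the wrist force passes 120 N, or if a joint passes its speed limit or range.

## Working session

There is one attempt and no reset: what is moved stays moved. The work goes in short steps, Python scripts to look and compute and a shell command to move; the robot and the scene stay as the last step left them, time stands still between calls to the robot, and variables do not carry over. Pictures are saved under pics/ and viewed, at most 10 in all, crops included, and the job is handed in when it is done.

```bash
mkdir -p pics; cat > h.py <<'E'
import numpy as np, cv2
from workcell import telemetry, grab_frame, calibration, bot, outline_of, landmark_of
from scipy.spatial.transform import Rotation as R
def cam(n):
    c=calibration(n); f=210/np.tan(np.radians(c["fovy"])/2)
    return np.array([[f,0,c["cx"]],[0,f,c["cy"]],[0,0,1]]),np.array(c["dist"],float),np.array(c["pose"])
def ray(n,xy):
    K,d,P=cam(n); u=cv2.undistortPoints(np.array([[xy]],float),K,d)[0,0]
    return P[:3,3],P[:3,:3]@np.array([u[0],u[1],1])
def atz(n,xy,z):
    o,v=ray(n,xy); return o+v*(z-o[2])/v[2]
def tri(xs):
    A=np.zeros((3,3));b=np.zeros(3)
    for n,xy in xs.items():
        o,v=ray(n,xy);v/=np.linalg.norm(v);M=np.eye(3)-np.outer(v,v);A+=M;b+=M@o
    return np.linalg.solve(A,b)
def proj(n,p):
    K,d,P=cam(n);T=np.linalg.inv(P)
    return cv2.projectPoints(np.array(p,float).reshape(-1,3),cv2.Rodrigues(T[:3,:3])[0],T[:3,3],K,d)[0][:,0]
def save(n,f,box=None,s=1):
    im=grab_frame(n)
    if box: im=im[box[1]:box[3],box[0]:box[2]]
    cv2.imwrite('pics/'+f,cv2.resize(im[:,:,::-1],None,fx=s,fy=s,interpolation=cv2.INTER_CUBIC))
E
python3 - <<'E'
from h import *
np.set_printoptions(precision=4,suppress=True)
save('top','t0.png');save('side','s0.png')
L={}
for l in ['jig','fence_face','pin_line_mid','template_grip','template_hole','template_far','button_peg']:
    for c in ['top','side']:
        r=landmark_of(l,c); 
        if r: L[l,c]=r[0]['xy']; print(l,c,[(np.round(q['xy'],1),round(q['score'],2)) for q in r[:2]])
    if (l,'top') in L and (l,'side') in L: print('  tri',tri({c:L[l,c] for c in['top','side']}))
for c in ['top','side']: print(c,cam(c)[2])
s=telemetry.observe();print(s['position'],s['tool_rot'],s['force'],s['clock'])
E
```

```text
jig top [(array([315.4, 221.7]), 0.56)]
jig side [(array([291.8, 207.1]), 0.9), (array([276.4, 209.8]), 0.28)]
  tri [ 0.4985 -0.1307  0.0015]
fence_face top [(array([279.5, 204.3]), 0.88), (array([174.9, 207.1]), 0.24)]
fence_face side [(array([276. , 209.8]), 0.65)]
  tri [ 0.5446 -0.0274  0.0384]
pin_line_mid top [(array([333.5, 214.1]), 0.75), (array([412.3, 214.6]), 0.47)]
pin_line_mid side [(array([284.6, 186.9]), 0.58)]
  tri [ 0.5182 -0.178   0.0493]
template_grip top [(array([173.7, 234.2]), 0.92)]
template_grip side [(array([303.9, 268.4]), 0.55)]
  tri [0.4682 0.2707 0.0348]
template_hole top [(array([176.7, 206.3]), 0.65)]
template_hole side [(array([266.8, 279.1]), 0.56)]
  tri [0.551  0.2699 0.0034]
template_far top [(array([148.9, 257.8]), 0.88)]
template_far side [(array([338.1, 303.8]), 0.64)]
  tri [0.4014 0.3481 0.0005]
button_peg top [(array([343. , 191.9]), 0.66)]
button_peg side [(array([265.6, 182.5]), 0.63), (array([283.7, 189.8]), 0.55)]
  tri [ 0.5804 -0.2062  0.0519]
top [[-0.0142 -0.9904  0.1377  0.3389]
 [-0.9999  0.0143 -0.0007 -0.0135]
 [-0.0013 -0.1377 -0.9905  1.397 ]
 [ 0.      0.      0.      1.    ]]
side [[-0.9994 -0.0249  0.0257  0.5061]
 [-0.0337  0.4092 -0.9118  1.0327]
 [ 0.0122 -0.9121 -0.4098  0.5243]
 [ 0.      0.      0.      1.    ]]
[ 0.1857 -0.5967  0.2313] [-3.1415  0.      0.3018] [-0.2209  0.03   -0.0388] 0.8
```

View pics/t0.png

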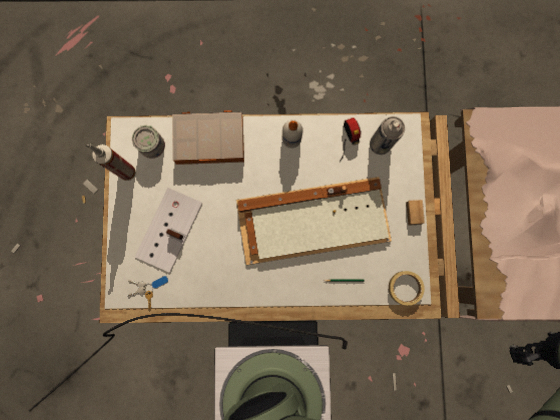

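View pics/s0.png

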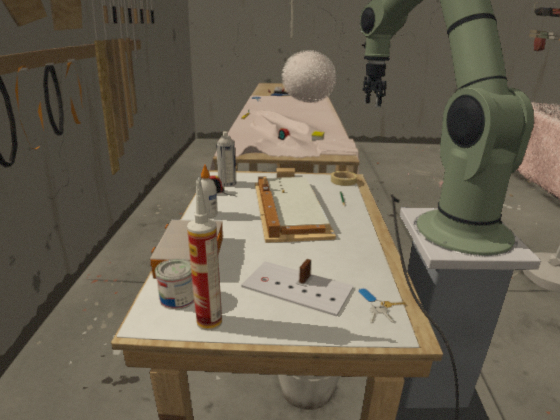

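The top view shows the jig at about (240-390, 180-265), the template at (135-200, 190-272) with its red hole at (176,205) and grip at (174,234), and the button parked at about (340,190). I'll zoom in and measure the edges.

```bash
cat > rect.py <<'E'
from h import *
def rectify(n,z,x0,x1,y0,y1,s=1000/1.5):
    # rows: x decreasing, cols: y decreasing
    im=grab_frame(n)
    nx=int((x1-x0)*s);ny=int((y1-y0)*s)
    X=x1-np.arange(nx)/s;Y=y1-np.arange(ny)/s
    P=np.stack([np.repeat(X,ny),np.tile(Y,nx),np.full(nx*ny,z)],1)
    uv=proj(n,P).astype(np.float32).reshape(nx,ny,2)
    return cv2.remap(im,uv[...,0],uv[...,1],cv2.INTER_CUBIC)
E
python3 - <<'E'
from rect import *
cv2.imwrite('pics/rj.png',rectify('top',0.03,0.35,0.68,-0.37,0.13,1500)[:,:,::-1])
cv2.imwrite('pics/rt.png',rectify('top',0.006,0.36,0.62,0.18,0.40,2000)[:,:,::-1])
E
```

```text
(no output)
```

View pics/rj.png

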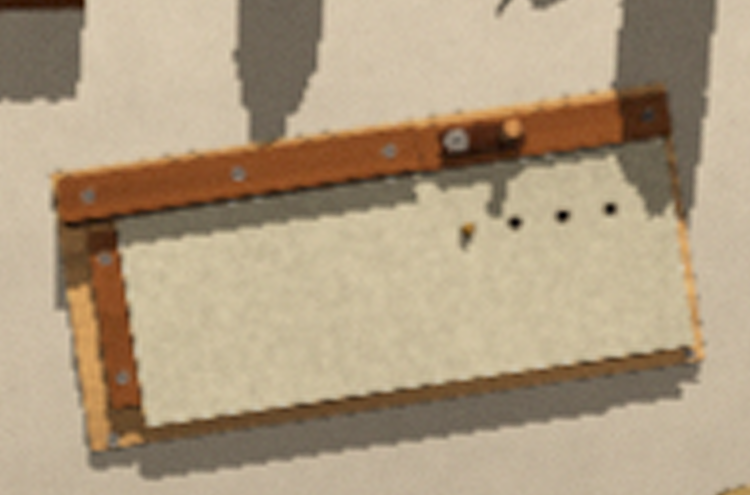

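View pics/rt.png

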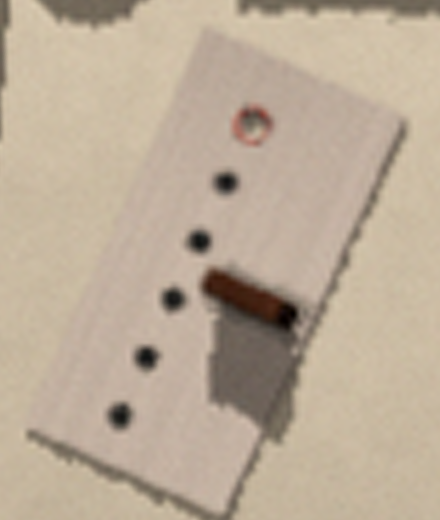

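The rectified views give:
- **Template:** the hole is at about (0.5565, 0.273) and the yaw is about 1.14. That puts the grip at (0.467, 0.270), which agrees with the network.
- **Jig:** the yaw is about 0.143. The three dark holes, spaced 32 mm, put the pin at about (0.527, -0.181).

Next I'll work out the approach.

```bash
cat > plan.py <<'E'
from h import *
import sys,json
# plan.py x y z yaw n  closure : rows for the current pose -> target (straight line)
def plan(p,r,T,yaw,n,c):
    R0=R.from_euler('xyz',r);R1=R.from_euler('xyz',[np.pi,0,yaw]);w=(R0.inv()*R1).as_rotvec()/n;rows=[]
    d=(np.array(T)-p)/n;Rc=R0
    for i in range(n):
        rows.append([round(float(v),4)+0.0 for v in list(Rc.inv().apply(d))+list(w)]+[c]);Rc=Rc*R.from_rotvec(w)
    return rows
if __name__=='__main__':
    s=telemetry.observe();p,r=np.array(s['position']),s['tool_rot']
    v=[float(x) for x in sys.argv[1:]]
    while v:
        x,y,z,yaw,n,c=v[:6];v=v[6:]
        rows=plan(p,r,[x,y,z],yaw,int(n),c);p,r=np.array([x,y,z]),[np.pi,0,yaw]
        for i in range(0,len(rows),5): print(json.dumps(rows[i:i+5]))
E
python3 plan.py .42 -.42 .2 .3 7 0  .47 -.1 .2 .6 8 0 .467 .27 .16 1.14 9 0
```

```text
[[0.0395, -0.0142, 0.0045, 0.0, 0.0, 0.0002, 0.0], [0.0395, -0.0142, 0.0045, 0.0, 0.0, 0.0002, 0.0], [0.0395, -0.0142, 0.0045, 0.0, 0.0, 0.0002, 0.0], [0.0394, -0.0142, 0.0045, 0.0, 0.0, 0.0002, 0.0], [0.0394, -0.0142, 0.0045, 0.0, 0.0, 0.0002, 0.0]]
[[0.0394, -0.0142, 0.0045, 0.0, 0.0, 0.0002, 0.0], [0.0394, -0.0142, 0.0045, 0.0, 0.0, 0.0002, 0.0]]
[[0.0178, -0.0364, 0.0, 0.0, 0.0, -0.0375, 0.0], [0.0191, -0.0357, 0.0, 0.0, 0.0, -0.0375, 0.0], [0.0205, -0.0349, 0.0, 0.0, 0.0, -0.0375, 0.0], [0.0218, -0.0341, 0.0, 0.0, 0.0, -0.0375, 0.0], [0.023, -0.0333, 0.0, 0.0, 0.0, -0.0375, 0.0]]
[[0.0243, -0.0324, 0.0, 0.0, 0.0, -0.0375, 0.0], [0.0255, -0.0315, 0.0, 0.0, 0.0, -0.0375, 0.0], [0.0266, -0.0305, 0.0, 0.0, 0.0, -0.0375, 0.0]]
[[0.0229, -0.0341, 0.0044, 0.0, 0.0, -0.06, 0.0], [0.0249, -0.0327, 0.0044, 0.0, 0.0, -0.06, 0.0], [0.0269, -0.0311, 0.0044, 0.0, 0.0, -0.06, 0.0], [0.0287, -0.0295, 0.0044, 0.0, 0.0, -0.06, 0.0], [0.0304, -0.0277, 0.0044, 0.0, 0.0, -0.06, 0.0]]
[[0.032, -0.0258, 0.0044, 0.0, 0.0, -0.06, 0.0], [0.0335, -0.0239, 0.0044, 0.0, 0.0, -0.06, 0.0], [0.0349, -0.0218, 0.0044, 0.0, 0.0, -0.06, 0.0], [0.0361, -0.0197, 0.0044, 0.0, 0.0, -0.06, 0.0]]
```

```bash
python3 -m inch '[[0.039,-0.014,0.004,0,0,0,0],[0.039,-0.014,0.004,0,0,0,0],[0.039,-0.014,0.004,0,0,0,0],[0.039,-0.014,0.004,0,0,0,0],[0.039,-0.014,0.004,0,0,0,0]]' 20
python3 -m inch '[[0.039,-0.014,0.004,0,0,0,0],[0.039,-0.014,0.004,0,0,0,0],[0.018,-0.036,0,0,0,-0.04,0],[0.019,-0.036,0,0,0,-0.04,0],[0.02,-0.035,0,0,0,-0.04,0]]'
python3 -m inch '[[0.022,-0.034,0,0,0,-0.04,0],[0.023,-0.033,0,0,0,-0.04,0],[0.024,-0.032,0,0,0,-0.04,0],[0.025,-0.031,0,0,0,-0.04,0],[0.027,-0.03,0,0,0,-0.04,0]]'
python3 plan.py  .467 .27 .16 1.14 9 0 .467 .27 .1 1.14 2 0
```

```text
clock: 1.4
position: [0.3523, -0.4708, 0.2113]
tool_rot: [3.141, -0.0, 0.302]
force: [0.2, -0.9, 0.2]
grip_width: 0.0855
finger_force: 0.0
clock: 1.9
position: [0.4353, -0.3004, 0.2032]
tool_rot: [-3.142, -0.0, 0.424]
force: [0.6, -0.5, -0.2]
grip_width: 0.0853
finger_force: 0.0
clock: 2.4
position: [0.4644, -0.1019, 0.2035]
tool_rot: [3.141, -0.0, 0.623]
force: [0.8, -0.1, 0.2]
grip_width: 0.0856
finger_force: 0.0
[[0.0244, -0.0334, 0.0048, 0.0001, 0.0, -0.0574, 0.0], [0.0262, -0.0319, 0.0048, 0.0001, 0.0, -0.0574, 0.0], [0.028, -0.0304, 0.0048, 0.0001, 0.0, -0.0574, 0.0], [0.0297, -0.0287, 0.0048, 0.0001, 0.0, -0.0574, 0.0], [0.0313, -0.027, 0.0048, 0.0001, 0.0, -0.0574, 0.0]]
[[0.0328, -0.0251, 0.0048, 0.0001, 0.0, -0.0574, 0.0], [0.0342, -0.0232, 0.0048, 0.0001, 0.0, -0.0574, 0.0], [0.0355, -0.0212, 0.0048, 0.0001, 0.0, -0.0574, 0.0], [0.0366, -0.0191, 0.0048, 0.0001, 0.0, -0.0574, 0.0]]
[[0.0, 0.0, 0.03, 0.0, 0.0, 0.0, 0.0], [0.0, 0.0, 0.03, 0.0, 0.0, 0.0, 0.0]]
```

```bash
python3 -m inch '[[0.024,-0.033,0.005,0,0,-0.057,0],[0.026,-0.032,0.005,0,0,-0.057,0],[0.028,-0.03,0.005,0,0,-0.057,0],[0.03,-0.029,0.005,0,0,-0.057,0],[0.031,-0.027,0.005,0,0,-0.057,0]]'
python3 -m inch '[[0.033,-0.025,0.005,0,0,-0.057,0],[0.034,-0.023,0.005,0,0,-0.057,0],[0.035,-0.021,0.005,0,0,-0.057,0],[0.037,-0.019,0.005,0,0,-0.057,0],[0,0,0,0,0,0,0]]'
python3 plan.py .467 .27 .08 1.14 2 0 .467 .27 .015 1.14 3 0
```

```text
clock: 2.9
position: [0.4659, 0.1042, 0.1783]
tool_rot: [3.141, -0.0, 0.909]
force: [0.5, -0.3, 1.6]
grip_width: 0.0856
finger_force: 0.0
clock: 3.4
position: [0.4671, 0.273, 0.1579]
tool_rot: [-3.14, -0.002, 1.143]
force: [0.4, -0.9, -0.3]
grip_width: 0.0855
finger_force: 0.0
[[-0.0015, 0.0007, 0.0389, -0.0009, -0.0012, 0.0013, 0.0], [-0.0014, 0.0006, 0.0389, -0.0009, -0.0012, 0.0013, 0.0]]
[[0.0, 0.0, 0.0217, 0.0, 0.0, 0.0, 0.0], [0.0, 0.0, 0.0217, 0.0, 0.0, 0.0, 0.0], [0.0, 0.0, 0.0217, 0.0, 0.0, 0.0, 0.0]]
```

```bash
python3 -m inch '[[-0.0014,0.0006,0.039,0,0,0.001,0],[-0.0014,0.0006,0.039,0,0,0.001,0],[0,0,0.03,0,0,0,0],[0,0,0.02,0,0,0,0],[0,0,0.015,0,0,0,0]]'
python3 - <<'E'
from h import *
save('side','s1.png',(230,180,400,340),4)
E
python3 -m inch '[[0,0,0,0,0,0,0.3],[0,0,0,0,0,0,0.6],[0,0,0,0,0,0,0.8],[0,0,0,0,0,0,0.8],[0,0,0,0,0,0,1]]' 40
```

```text
clock: 3.9
position: [0.4679, 0.2639, 0.0139]
tool_rot: [-3.141, 0.001, 1.133]
force: [-0.0, 0.6, 0.4]
grip_width: 0.0857
finger_force: 0.0
clock: 4.45
position: [0.4683, 0.2646, 0.0159]
tool_rot: [3.141, -0.001, 1.133]
force: [-4.9, -5.5, 19.7]
grip_width: 0.0134
finger_force: 38.6
```

View pics/s1.png

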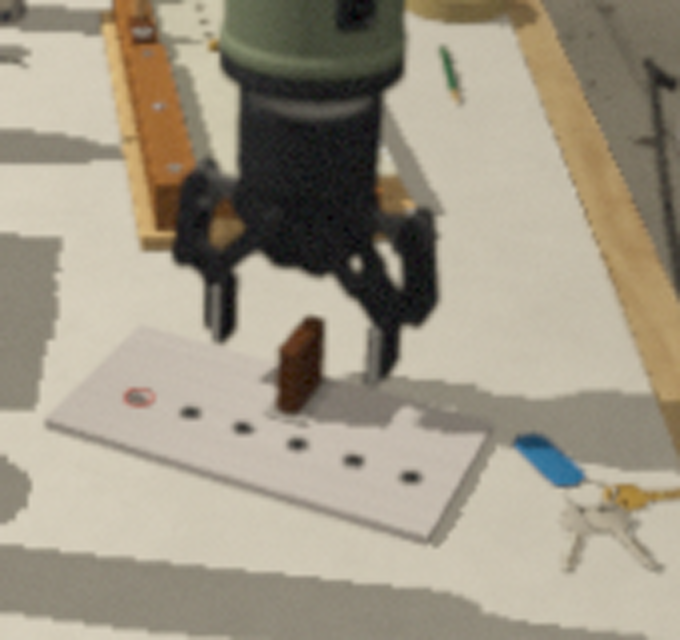

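The side view shows the open fingers straddling the grip, one each side. The fingers have now closed on it at 13.4 mm. I'll lift a little and check.

```bash
python3 -m inch '[[0,0,-0.002,0,0,0,1],[0,0,-0.008,0,0,0,1],[0,0,-0.02,0,0,0,1],[0,0,-0.03,0,0,0,1],[0,0,-0.03,0,0,0,1]]' 60
python3 -m inch '[[0,0,0,0,0,0,1],[0,0,0,0,0,0,1]]'
python3 - <<'E'
from h import *
np.set_printoptions(precision=4,suppress=True)
im=grab_frame('side')[150:320,220:420]
cv2.imwrite('pics/s2.png',cv2.resize(im[:,:,::-1],None,fx=4,fy=3.5))
grab_frame('top')
for l in ['template_grip','template_hole','template_far']:
    q={}
    for c in ['top','side']:
        r=landmark_of(l,c)
        if r: q[c]=r[0]['xy']; print(l,c,r[0])
    if len(q)==2: print(tri(q))
E
```

```text
clock: 4.95
position: [0.4677, 0.2641, 0.1065]
tool_rot: [-3.141, 0.001, 1.133]
force: [1.1, -0.4, -3.8]
grip_width: 0.0134
finger_force: 58.9
clock: 5.15
position: [0.4684, 0.2641, 0.1057]
tool_rot: [3.141, -0.001, 1.132]
force: [-0.2, 0.3, -5.2]
grip_width: 0.013
finger_force: 58.9
template_grip side {'xy': [209.2, 213.8], 'score': 0.64}
template_hole top {'xy': [169.4, 201.1], 'score': 0.89}
template_hole side {'xy': [263.5, 242.8], 'score': 0.78}
[0.5547 0.271  0.0961]
template_far top {'xy': [142.4, 255.9], 'score': 0.86}
template_far side {'xy': [342.6, 266.3], 'score': 0.9}
[0.4008 0.343  0.089 ]
```

View pics/s2.png

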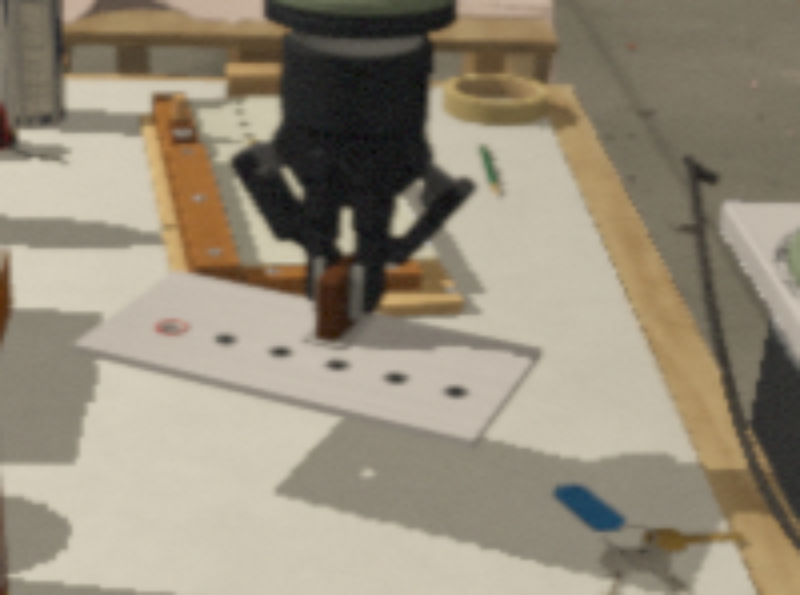

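The template hangs level in the fingers: red hole at about (170,327) in the crop, plate clear of the bench. I'll carry it over the jig.

```bash
python3 plan.py .468 .24 .15 1.132 2 1  .466 -.108 .15 .143 9 1
```

```text
[[-0.011, 0.0052, -0.0226, -0.0003, 0.0003, 0.0005, 1.0], [-0.011, 0.0052, -0.0226, -0.0003, 0.0003, 0.0005, 1.0]]
[[-0.0351, 0.0162, 0.0, 0.0, 0.0, 0.1099, 1.0], [-0.0331, 0.02, 0.0, 0.0, 0.0, 0.1099, 1.0], [-0.0307, 0.0235, 0.0, 0.0, 0.0, 0.1099, 1.0], [-0.028, 0.0267, 0.0, 0.0, 0.0, 0.1099, 1.0], [-0.0249, 0.0296, 0.0, 0.0, 0.0, 0.1099, 1.0]]
[[-0.0215, 0.0322, 0.0, 0.0, 0.0, 0.1099, 1.0], [-0.0178, 0.0343, 0.0, 0.0, 0.0, 0.1099, 1.0], [-0.0139, 0.0361, 0.0, 0.0, 0.0, 0.1099, 1.0], [-0.0099, 0.0374, 0.0, 0.0, 0.0, 0.1099, 1.0]]
```

```bash
python3 -m inch '[[-0.011,0.005,-0.023,0,0,0,1],[-0.011,0.005,-0.023,0,0,0,1],[-0.035,0.016,0,0,0,0.11,1],[-0.033,0.02,0,0,0,0.11,1],[-0.031,0.024,0,0,0,0.11,1]]'
python3 -m inch '[[-0.028,0.027,0,0,0,0.11,1],[-0.025,0.03,0,0,0,0.11,1],[-0.022,0.032,0,0,0,0.11,1],[-0.018,0.034,0,0,0,0.11,1],[-0.014,0.036,0,0,0,0.11,1]]'
python3 -m inch '[[-0.01,0.037,0,0,0,0.11,1],[0,0,0,0,0,0,1],[0,0,0,0,0,0,1]]'
python3 plan.py .466 -.108 .075 .143 4 1
```

```text
clock: 6.05
position: [0.4673, 0.1226, 0.1514]
tool_rot: [3.142, -0.0, 0.799]
force: [1.4, 0.5, -3.1]
grip_width: 0.0133
finger_force: 59.2
clock: 6.55
position: [0.4655, -0.0714, 0.1513]
tool_rot: [-3.142, -0.0, 0.248]
force: [0.8, 0.1, -2.9]
grip_width: 0.0132
finger_force: 59.2
clock: 6.85
position: [0.4652, -0.1087, 0.1511]
tool_rot: [-3.141, 0.0, 0.142]
force: [0.3, 0.4, -4.4]
grip_width: 0.0129
finger_force: 59.5
[[0.0002, -0.0002, 0.019, 0.0, 0.0001, -0.0003, 1.0], [0.0002, -0.0002, 0.019, 0.0, 0.0001, -0.0003, 1.0], [0.0002, -0.0002, 0.019, 0.0, 0.0001, -0.0003, 1.0], [0.0002, -0.0002, 0.019, 0.0, 0.0001, -0.0003, 1.0]]
```

```bash
python3 -m inch '[[0,0,0.022,0,0,0,1],[0,0,0.022,0,0,0,1],[0,0,0.022,0,0,0,1],[0,0,0,0,0,0,1],[0,0,0,0,0,0,1]]'
python3 - <<'E'
from rect import *
np.set_printoptions(precision=4,suppress=True)
s=telemetry.observe();p=np.array(s['position']);yaw=s['tool_rot'][2];print(p,s['tool_rot'],s['force'])
z=p[2]-.0159+.006
im=rectify('top',z,.35,.68,-.37,.13,1500)
cv2.imwrite('pics/rj2.png',im[:,:,::-1])
for l in ['template_hole','template_far']:
    q={c:landmark_of(l,c)[0]['xy'] for c in ['top'] if landmark_of(l,c)}
    grab_frame('side'); r=landmark_of(l,'side')
    if r:q['side']=r[0]['xy']
    print(l,tri(q) if len(q)==2 else q)
print(z)
E
```

```text
clock: 7.35
position: [0.4654, -0.1074, 0.0856]
tool_rot: [-3.141, 0.001, 0.144]
force: [-0.1, 0.2, -4.0]
grip_width: 0.013
finger_force: 59.6
[ 0.4654 -0.1074  0.0856] [-3.1411  0.0005  0.1444] [-0.0837  0.228  -3.9992]
template_hole {'side': [285.4, 179.0]}
template_far [ 0.4943 -0.0085  0.0668]
0.07568204071799634
```

View pics/rj2.png

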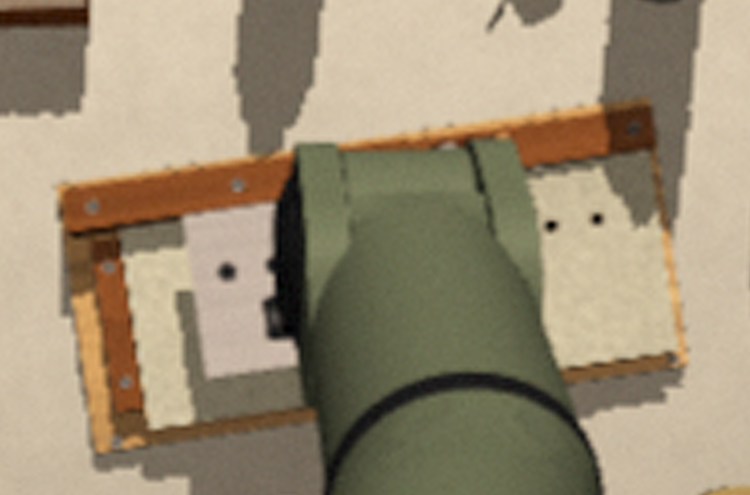

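The top view shows the last bush at (227,271) in the rectified picture. That puts the hole at about (+45, -80) mm from the TCP in tool axes, and leaves about 5 mm to the fence. Next I'll lower it to just above the pin, then feel for the fence.

```bash
python3 -m inch '[[0,0.001,0.012,0,0,0,1],[0,0,0.01,0,0,0,1],[0,0,0.005,0,0,0,1],[0,0,0,0,0,0,1],[0,0,0,0,0,0,1]]'
python3 -m inch '[[0.002,0,0,0,0,0,1],[0.001,0,0,0,0,0,1],[0,0,0,0,0,0,1]]'
python3 -m inch '[[0.001,0,0,0,0,0,1],[0,0,0,0,0,0,1]]'
python3 -m inch '[[0.001,0,0,0,0,0,1],[0,0,0,0,0,0,1]]'
```

```text
clock: 8.25
position: [0.4653, -0.1092, 0.0581]
tool_rot: [-3.141, 0.001, 0.143]
force: [0.1, 0.5, -3.7]
grip_width: 0.0131
finger_force: 59.6
clock: 8.55
position: [0.4688, -0.1088, 0.0585]
tool_rot: [3.141, -0.001, 0.143]
force: [0.0, -0.6, -4.6]
grip_width: 0.0132
finger_force: 59.6
clock: 8.75
position: [0.4694, -0.1087, 0.0583]
tool_rot: [3.142, 0.0, 0.143]
force: [-0.1, -0.2, -3.8]
grip_width: 0.0132
finger_force: 59.6
clock: 8.95
position: [0.4698, -0.1088, 0.0582]
tool_rot: [3.142, 0.001, 0.143]
force: [-4.8, -1.6, -2.2]
grip_width: 0.0132
finger_force: 60.0
```

```bash
python3 -m inch '[[-0.0005,0,0.001,0,0,0,1],[0,0,0.001,0,0,0,1],[0,0,0,0,0,0,1]]'
python3 -m inch '[[0,0,0.001,0,0,0,1],[0,0,0,0,0,0,1]]'
python3 -m inch '[[0,0,0.001,0,0,0,1],[0,0,0,0,0,0,1]]'
```

```text
clock: 9.25
position: [0.4697, -0.1086, 0.0561]
tool_rot: [-3.141, 0.0, 0.143]
force: [-3.1, -1.5, -3.0]
grip_width: 0.0131
finger_force: 59.8
clock: 9.45
position: [0.4697, -0.1086, 0.0552]
tool_rot: [-3.142, 0.0, 0.143]
force: [-4.5, -0.2, -3.5]
grip_width: 0.0136
finger_force: 59.9
clock: 9.65
position: [0.4697, -0.1087, 0.0542]
tool_rot: [-3.142, 0.0, 0.143]
force: [-3.8, -1.8, -2.2]
grip_width: 0.0132
finger_force: 60.0
```

```bash
python3 -m inch '[[0,0,0.001,0,0,0,1],[0,0,0,0,0,0,1]]'
python3 -m inch '[[0,0,0.001,0,0,0,1],[0,0,0,0,0,0,1]]'
python3 -m inch '[[0,0,0.001,0,0,0,1],[0,0,0,0,0,0,1]]'
```

```text
clock: 9.85
position: [0.4698, -0.1087, 0.0532]
tool_rot: [-3.142, 0.0, 0.143]
force: [-3.9, -1.4, -2.9]
grip_width: 0.0132
finger_force: 60.0
clock: 10.05
position: [0.4697, -0.1087, 0.0522]
tool_rot: [3.142, 0.0, 0.143]
force: [-3.8, -1.4, -3.3]
grip_width: 0.0134
finger_force: 60.0
clock: 10.25
position: [0.4698, -0.1087, 0.0512]
tool_rot: [-3.142, 0.0, 0.143]
force: [-5.0, -0.5, -2.4]
grip_width: 0.013
finger_force: 60.0
```

```bash
python3 -m inch '[[0,0,0.001,0,0,0,1],[0,0,0,0,0,0,1]]'
python3 -m inch '[[0,0,0.001,0,0,0,1],[0,0,0,0,0,0,1]]'
python3 -m inch '[[0,0,0.001,0,0,0,1],[0,0,0,0,0,0,1]]'
```

```text
clock: 10.45
position: [0.4697, -0.1087, 0.0502]
tool_rot: [-3.142, 0.0, 0.143]
force: [-4.3, -1.8, -2.2]
grip_width: 0.0135
finger_force: 60.0
clock: 10.65
position: [0.4697, -0.1087, 0.0492]
tool_rot: [-3.142, 0.0, 0.143]
force: [-4.3, -0.3, -1.8]
grip_width: 0.0135
finger_force: 60.1
clock: 10.85
position: [0.4697, -0.1087, 0.0482]
tool_rot: [-3.142, 0.0, 0.143]
force: [-5.1, -1.2, -4.3]
grip_width: 0.013
finger_force: 59.9
```

```bash
python3 -m inch '[[0,0,0.001,0,0,0,1],[0,0,0,0,0,0,1]]'
python3 -m inch '[[0,0,0.0007,0,0,0,1],[0,0,0,0,0,0,1]]'
python3 -m inch '[[0,0,0.0006,0,0,0,1],[0,0,0,0,0,0,1]]'
```

```text
clock: 11.05
position: [0.4697, -0.1087, 0.0472]
tool_rot: [-3.142, 0.0, 0.143]
force: [-5.0, -2.5, -1.4]
grip_width: 0.0133
finger_force: 60.0
clock: 11.25
position: [0.4698, -0.1087, 0.0466]
tool_rot: [-3.142, 0.0, 0.143]
force: [-4.5, -2.4, -1.9]
grip_width: 0.0133
finger_force: 60.0
clock: 11.45
position: [0.4696, -0.1087, 0.0461]
tool_rot: [3.142, 0.0, 0.143]
force: [-6.0, -1.5, 2.4]
grip_width: 0.0132
finger_force: 60.8
```

Contact with the panel comes at TCP z 0.0461, the predicted seated height, so the pin is in the hole. I'll relax, release, lift clear and check.

```bash
python3 -m inch '[[-0.0003,0,0,0,0,0,1],[0,0,0,0,0,0,0.8],[0,0,0,0,0,0,0.6],[0,0,0,0,0,0,0.3],[0,0,0,0,0,0,0]]' 20
python3 -m inch '[[0,0,0,0,0,0,0],[0,0,-0.01,0,0,0,0],[0,0,-0.03,0,0,0,0],[0,0,-0.04,0,0,0,0],[0,0,-0.04,0,0,0,0]]'
python3 plan.py .42 -.108 .17 .143 1 0
```

```text
clock: 11.95
position: [0.4699, -0.1086, 0.0461]
tool_rot: [3.142, -0.001, 0.143]
force: [0.5, 0.8, -0.4]
grip_width: 0.0604
finger_force: 0.0
clock: 12.45
position: [0.4692, -0.1085, 0.1679]
tool_rot: [-3.141, 0.0, 0.143]
force: [0.9, -0.4, -0.1]
grip_width: 0.0853
finger_force: 0.0
[[-0.0486, -0.0075, -0.002, -0.0003, 0.0004, -0.0001, 0.0]]
```

```bash
python3 -m inch '[[-0.0075,0.036,-0.01,0,0,-0.13,0],[-0.0025,0.036,-0.01,0,0,-0.13,0],[0,0.04,-0.01,0,0,-0.13,0],[0.005,0.04,0,0,0,-0.13,0],[0.01,0.04,0,0,0,-0.13,0]]'
python3 -m inch '[[0.02,0.04,0,0,0,-0.13,0],[0.02,0.04,0,0,0,0,0],[0,0,0,0,0,0,0]]'
python3 - <<'E'
from rect import *
np.set_printoptions(precision=4,suppress=True)
s=telemetry.observe();print(s['position'],s['tool_rot'],s['qpos'])
im=rectify('top',.036,.35,.68,-.37,.13,1500)
cv2.imwrite('pics/rj3.png',im[:,:,::-1])
for l in ['template_hole','template_far','button_peg','spray_can']:
    q={}
    for c in ['top','side']:
        if c=='side' and l=='template_hole': grab_frame('side')
        r=landmark_of(l,c)
        if r:q[c]=r[0]['xy']
    print(l,tri(q) if len(q)==2 else q)
E
```

```text
clock: 12.95
position: [0.5472, -0.2776, 0.1975]
tool_rot: [3.14, 0.0, 0.796]
force: [1.3, 0.1, 0.2]
grip_width: 0.0854
finger_force: 0.0
clock: 13.25
position: [0.6376, -0.2966, 0.1955]
tool_rot: [3.141, -0.002, 0.924]
force: [-0.6, 0.1, -0.1]
grip_width: 0.0852
finger_force: 0.0
[ 0.6376 -0.2966  0.1955] [ 3.1411 -0.002   0.9237] [ 0.5224  0.6953 -0.289   1.3921  0.2062  1.0827 -0.4467]
template_hole [ 0.5218 -0.1809  0.0375]
template_far [ 0.5221 -0.0303  0.0301]
button_peg [ 0.5871 -0.2095  0.0559]
spray_can [ 0.732  -0.3248  0.0016]
```

View pics/rj3.png

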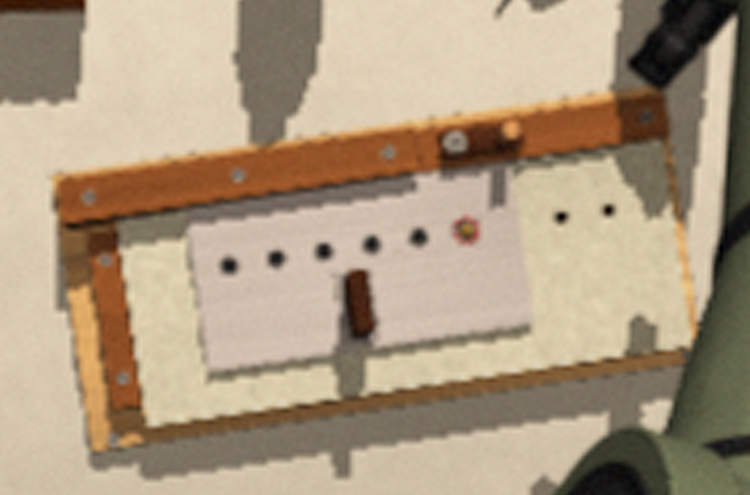

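The picture shows the plate straight along the fence, with the brass pin centred in the red ring at (467,229). The peg is at (512,128), at about (0.587, -0.205) in world. Now the button.

```bash
python3 plan.py .587 -.2055 .16 .93 3 0.4 .587 -.2055 .054 .93 4 0.4
python3 - <<'E'
# arc after grasp, constant yaw
import numpy as np
y=.93;jy=.143;J=np.array([[np.cos(jy),-np.sin(jy)],[np.sin(jy),np.cos(jy)]])
T=np.array([[np.cos(y),np.sin(y)],[np.sin(y),-np.cos(y)]]) # rows tool axes
a=np.linspace(0,1.55,11);P=.034*np.stack([-np.sin(a),-np.cos(a)],1)
for d in np.diff(P,axis=0): print(np.round(T@(J@d),4))
E
```

```text
[[0.0149, -0.0308, 0.0121, 0.0001, 0.0, -0.0025, 0.4], [0.015, -0.0308, 0.0121, 0.0001, 0.0, -0.0025, 0.4], [0.0151, -0.0307, 0.0121, 0.0001, 0.0, -0.0025, 0.4]]
[[0.0, 0.0, 0.0265, 0.0, 0.0, 0.0, 0.4], [0.0, 0.0, 0.0265, 0.0, 0.0, 0.0, 0.4], [0.0, 0.0, 0.0265, 0.0, 0.0, 0.0, 0.4], [0.0, 0.0, 0.0265, 0.0, 0.0, 0.0, 0.4]]
[-0.0034 -0.004 ]
[-0.0028 -0.0045]
[-0.002  -0.0049]
[-0.0013 -0.0051]
[-0.0005 -0.0052]
[ 0.0004 -0.0053]
[ 0.0012 -0.0051]
[ 0.0019 -0.0049]
[ 0.0027 -0.0045]
[ 0.0033 -0.0041]
```

```bash
python3 -m inch '[[0.015,-0.031,0.012,0,0,-0.002,0],[0.015,-0.031,0.012,0,0,-0.002,0],[0.015,-0.031,0.012,0,0,-0.002,0],[0,0,0.02,0,0,0,0],[0,0,0,0,0,0,0]]'
python3 -m inch '[[0,0,0,0,0,0,0]]'
python3 plan.py .587 -.2055 .054 .93 4 0
```

```text
clock: 14.25
position: [0.5855, -0.2041, 0.1386]
tool_rot: [-3.139, 0.001, 0.93]
force: [0.5, 0.4, -0.2]
grip_width: 0.0851
finger_force: 0.0
clock: 14.35
position: [0.5869, -0.2055, 0.1405]
tool_rot: [3.141, 0.0, 0.928]
force: [0.1, 0.3, -0.0]
grip_width: 0.0855
finger_force: 0.0
[[0.0, 0.0, 0.0216, 0.0001, 0.0001, -0.0005, 0.0], [0.0, 0.0, 0.0216, 0.0001, 0.0001, -0.0005, 0.0], [0.0, 0.0, 0.0216, 0.0001, 0.0001, -0.0005, 0.0], [0.0, 0.0, 0.0216, 0.0001, 0.0001, -0.0005, 0.0]]
```

```bash
python3 -m inch '[[0,0,0.021,0,0,0,0],[0,0,0.021,0,0,0,0],[0,0,0.021,0,0,0,0],[0,0,0.0215,0,0,0,0],[0,0,0,0,0,0,0.3]]'
python3 -m inch '[[0,0,0,0,0,0,0.6],[0,0,0,0,0,0,0.8],[0,0,0,0,0,0,0.9],[0,0,0,0,0,0,1],[0,0,0,0,0,0,1]]' 20
```

```text
clock: 14.85
position: [0.5859, -0.2054, 0.054]
tool_rot: [-3.139, 0.001, 0.928]
force: [0.6, -0.4, 0.6]
grip_width: 0.0734
finger_force: 0.0
clock: 15.35
position: [0.5871, -0.2052, 0.0563]
tool_rot: [3.14, -0.0, 0.929]
force: [-0.9, -0.9, 6.4]
grip_width: 0.0107
finger_force: 20.0
```

```bash
python3 -m inch '[[-0.0034,-0.004,0,0,0,0,1],[-0.0028,-0.0045,0,0,0,0,1],[-0.002,-0.0049,0,0,0,0,1],[-0.0013,-0.0051,0,0,0,0,1],[-0.0005,-0.0052,0,0,0,0,1]]'
python3 -m inch '[[0.0004,-0.0053,0,0,0,0,1],[0.0012,-0.0051,0,0,0,0,1],[0,0,0,0,0,0,1]]'
```

```text
clock: 15.85
position: [0.5623, -0.2005, 0.0563]
tool_rot: [3.139, 0.0, 0.927]
force: [3.6, -8.5, 4.0]
grip_width: 0.0106
finger_force: 20.3
clock: 16.15
position: [0.5548, -0.1911, 0.0561]
tool_rot: [3.14, -0.0, 0.929]
force: [-0.6, -0.2, 5.8]
grip_width: 0.0105
finger_force: 20.3
```

```bash
python3 -m inch '[[0.0019,-0.0049,0,0,0,0,1],[0.0027,-0.0045,0,0,0,0,1],[0.0033,-0.0041,0,0,0,0,1],[0,0,0,0,0,0,1],[0,0,0,0,0,0,1]]'
python3 - <<'E'
from h import *
p=np.array(telemetry.observe()['position'])[:2]-[.583,-.1716]
a=.143;j=np.array([[np.cos(a),np.sin(a)],[-np.sin(a),np.cos(a)]])@p
print(j,np.hypot(*j),np.arctan2(-j[0],-j[1]))
E
```

```text
clock: 16.65
position: [0.549, -0.1767, 0.0559]
tool_rot: [3.141, -0.001, 0.929]
force: [4.5, 0.1, 6.4]
grip_width: 0.0109
finger_force: 20.6
[-0.03436433 -0.00023099] 0.034365107337870265 1.5640745069781197
```

The angle is about 1.56. Releasing and lifting.

```bash
python3 -m inch '[[0,0,0,0,0,0,0.8],[0,0,0,0,0,0,0.6],[0,0,0,0,0,0,0.5],[0,0,-0.01,0,0,0,0.5],[0,0,-0.03,0,0,0,0.5]]'
python3 -m inch '[[0,0,-0.04,0,0,0,0.5],[0,0,-0.04,0,0,0,0.5],[0,0.035,-0.01,0,0,0,0.5],[-0.02,0.04,0,0,0,0,0.5],[-0.02,0.04,0,0,0,0,0.5]]'
python3 -m inch '[[-0.02,0.04,0,0,0,0,0.5],[-0.02,0.04,0,0,0,0,0.5],[0,0,0,0,0,0,0.5],[0,0,0,0,0,0,0.5]]'
python3 - <<'E'
from rect import *
im=rectify('top',.036,.35,.68,-.37,.13,1500)
cv2.imwrite('pics/rj4.png',im[:,:,::-1])
E
```

```text
clock: 17.15
position: [0.5468, -0.1764, 0.0944]
tool_rot: [-3.138, 0.001, 0.929]
force: [-0.2, 0.6, 1.5]
grip_width: 0.0429
finger_force: 0.0
clock: 17.65
position: [0.6174, -0.2787, 0.1873]
tool_rot: [3.14, -0.001, 0.93]
force: [0.5, -0.1, 0.4]
grip_width: 0.0426
finger_force: 0.0
clock: 18.05
position: [0.6562, -0.3581, 0.1852]
tool_rot: [-3.141, -0.0, 0.928]
force: [-0.0, 1.1, -0.1]
grip_width: 0.0427
finger_force: 0.0
```

View pics/rj4.png

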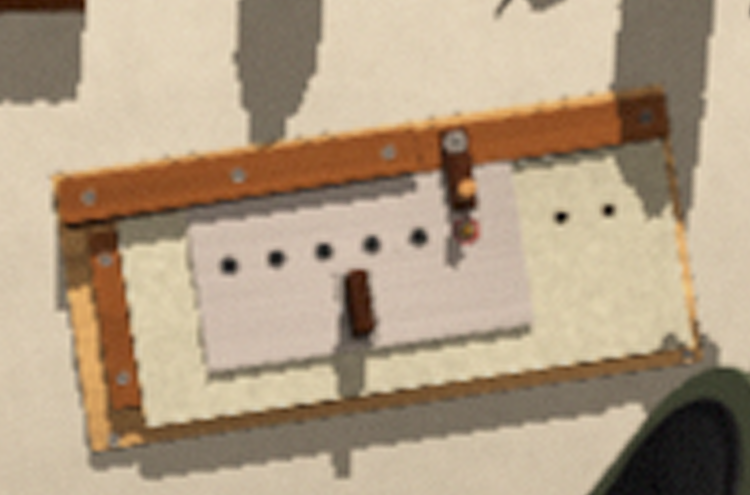

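The button now stands square across the template, with its peg at (466,188). The plate has not moved and the pin is in the ring at (467,230). Handing in.

```bash
python3 -c "
from workcell import bot
print(bot.job_done())"
```

```text
the job is handed in; nothing more can be done
None
```

The template is seated on the pin, flat and straight along the fence, and the turn button stands square across its edge; I handed the job in at about 18 s, and the hand-in returned no verdict.

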